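# Set out the timing-drive parts for inspection

### The job

Set out the stripped timing-drive parts for inspection. On the sloped board, each resting flat on it and up against the cleat, put the wide bearing cap in the end bay nearer the big gear, the narrow cap in the other end bay and the plain collar in the middle bay between them, every part inside its bay and the caps with an end squarely against the cleat and their long side pointing up the slope; set the pinion flat on top of the big gear, centred. Leave the pressure gauge where it lies.

Things in the scene. Friction and masses are not known exactly. Their poses are not given: they have to be found in the camera images.
- wide_cap: Wide bearing cap: dark steel bridge-shaped block standing on two feet, 84 mm long (its x) by 44 mm wide (its y) by 40 mm high, with a bolt hole near each end; the sides are flat and parallel, about 0.4 to 0.75 kg. Either end may be the one at the cleat. Origin at the centre of its underside, z up.
- narrow_cap: Narrow bearing cap: the same shape but smaller, 64 mm long (its x) by 28 mm wide (its y) by 32 mm high, about 0.2 to 0.35 kg. Origin at the centre of its underside, z up.
- collar: Plain collar: smooth bright steel tube lying flat, 52 mm outside diameter, 36 mm bore, 30 mm high, about 0.2 kg. Origin at the centre of its underside, z (the bore's axis) up.
- pinion: Pinion: small bright toothed steel gear lying flat, 56 mm over the teeth, 26 mm high, about 0.3 kg. Flat top and bottom; it may be gripped anywhere round its teeth as a 56 mm disc. Origin at the centre of its underside, z up.
- board: Fixed plywood deck, 280 mm wide, 130 mm deep, rising 15 deg away from the robot to 65 mm; cleat 12 mm high on its low edge, nearest the robot. Origin on the deck at the cleat's uphill face, mid-width, 29 mm above the bench; x up the slope, y along the cleat to the robot's left, z square to the deck. Dark lines at y = +-45 mm part three bays, centred at y = -90, 0, 90 mm.
- gear: Big gear, fixed: dark rusty-iron toothed wheel lying flat on the bench beyond one end of the board (its left or its right), 130 mm over the teeth, 24 mm thick, flat top with bore and bolt holes as dark spots. Origin at the centre of its underside, z up.
- gauge: Pressure gauge, a bystander: black round case lying face up, 60 mm diameter, 32 mm high, white dial. Loose; it is to stay where it is. Origin at the centre of its underside.
There are look-alikes about, which are no part of the job. What is meant by the gear is not orange, and is the smaller of those in its own colour. Leave any green or orange look-alike of the wide_cap alone.

How it is judged:
By the outcome, as a careful person would: the job done as asked, in the order asked, and still so for the second after the job is handed in, with the robot touching nothing.
It also fails if it takes over 96 s, if anything falls off the work surface, if the arm or the gripper's body presses on something with over 40 N, if the wrist force passes 120 N, or if a joint passes its speed limit or range.

### The arm

A 6-joint arm with a two-finger parallel gripper is mounted at the origin on the work surface. World frame = base frame: x ahead of the robot, y to its left, z up, the work surface at z = 0. Lengths are in mm, angles in rad, forces in N, time in s.
With the tool pointing down it reaches from about 275 to 750 mm from the base axis. Payload 10.2 kg.
Tool frame: the origin (TCP) lies on the centre line of the jaws, within the pads' length; the fingertips stand 8 mm ahead of it and the grasp point (between the pads) lies 11 mm behind it; z points along the fingers, y is the line along which they close (so a half turn about z gives the same grasp; the last joint's range is limited). The gripper opens to 88 mm and grips with 3 to 60 N. Pads are 18 mm wide; open, the fingers measure 123 mm over their backs; the gripper's body (75 mm by 187 mm) begins 45 mm behind the grasp point.
Start: joints at [0.937, 0.313, 1.498, -0, 1.331, -0.223], TCP at [209.668, 481.322, 246.72] pointing down, gripper open.
Joint ranges: [-2.94, 2.94], [-0.97, 2.17], [0.19, 2.56], [-1.23, 4.37], [0.02, 3.11], [-2.88, 2.88]. Speed limits (rad/s): [2.39, 2.39, 3.01, 3.14, 3.14, 3.14].

### API

Orientations are given as a unit quaternion [w, x, y, z].
In Python, from plant import bot gives the robot as it stands.
- The arm moves only by the shell command python3 -m jog 'ROWS'. ROWS is JSON, a list of rows, each a list of 3 entries, a list of its own where there are three numbers: the turn, a rotation vector about the tool's x, y, z in degrees, then the shift along the tool's x, y, z in m, then the opening, from 0 (shut) to 1 (fully open). A call has 1 to 20 rows; each row shifts and turns the commanded pose from where the row before left it, along the tool's axes as they then stand; what a row does not reach is not made up. A row lasts 1/10 s, in which the tool goes at most 50 mm and 8.59 degrees, less where a joint would pass 70% of its speed; a pose out of reach is approached as far as the arm can. A call is refused whole if a number of a shift passes 0.05 or a number of a turn 8.59, either way. A call with a gripper value outside its range is refused whole. The fingers move at their own pace and stop on an object; the grip force is fixed at half the most. Time passes only in rows, so rows that do not move let the fingers close. It gives the time, the measured TCP pose, the force, the opening and the grip force at its end, in the units of the state.
- bot.sense(): the state, without advancing time (a new reading comes with each control period).
- bot.camera(name): name is "side" or "top" or "wrist"; returns (picture, depth): 480x640x3 uint8, red, green, blue; 480x640 float32, mm along the optical axis (not along the pixel's ray), 0 where there is no reading.
- bot.get_calibration(name): a dict with "K" (3x3 intrinsics, pixels), "T" (4x4, takes a point from camera to world coordinates). Camera axes: x right, y down, z forward; pixel columns grow to the right and rows downward; lengths in mm; the calibration is good to about 2 mm. A picture is of the moment at which its call begins: read the wrist's pose just before it. get_calibration takes no time and is no camera call; for the wrist camera it gives the pose at the moment of the call.
- bot.finish_job(): hands the job in; it is judged then, once.
Trained networks look in the newest picture that a camera, given by its name, has taken for a name from the list of things; names that differ only in an ending like _2 or _b are one class to them, and where a whole thing is asked for, a point or a joint stands for the part that bears it (a point fixed in the world has none). Each returns a list of dicts, best first, with "score" (0 to 1); they miss things now and then, are a little off and sometimes report something else, mostly with a low value. They report only what shows in the picture. A call takes as long as a camera call. They do not tell look-alikes from the thing itself.
- bot.trace(thing, camera): "region" (480x640 bool, what is visible of it) and "box" ([left, top, right, bottom] in pixels, round what is visible of it).
- bot.pinpoint(thing, camera): "uv" ([column, row] in pixels: a listed point, or the origin of a listed thing).
The state is a dict: "time_s": time; "q": joint angles; "qd": joint speeds; "effort": joint torques, N m; "tool_pos": TCP position; "tool_rot": TCP orientation; "wrist_force": force on the tool from outside, world axes, zero at the start; "torque": the same for the moment, N m; "opening": finger opening in mm; "gripper_force": force on a finger pad.
Only numpy, scipy, OpenCV 4.12 (cv2) and the standard library are available. Lean on these libraries where they do the work, as an engineer would, in place of code of your own. Each camera call takes 0.05 s, during which the arm holds its last target. There are 200 camera calls.

## Working session

There is one attempt and no reset: what is moved stays moved. The work goes in short steps, Python scripts to look and compute and a shell command to move; the robot and the scene stay as the last step left them, time stands still between calls to the robot, and variables do not carry over. Pictures are saved under pics/ and viewed, at most 14 in all, crops included, and the job is handed in when it is done.

```bash
ls; mkdir -p pics
python3 - <<'E'
from plant import bot
import cv2,numpy as np
for c in("top","side"):
    p,d=bot.camera(c); cv2.imwrite(f"pics/{c}0.png",p[:,:,::-1]); np.save(f"{c}_d.npy",d); np.save(f"{c}_p.npy",p)
    k=bot.get_calibration(c); print(c,k["K"].round(1).tolist(),k["T"].round(3).tolist())
    for t in("wide_cap","narrow_cap","collar","pinion","board","gear","gauge"):
        print(t,[(round(r["score"],2),np.round(r["box"]).tolist()) for r in bot.trace(t,c)],[(round(r["score"],2),np.round(r["uv"]).tolist()) for r in bot.pinpoint(t,c)])
print(bot.sense())
E
```

```text
pics
top [[504.0, 0.0, 308.5], [0.0, 504.0, 236.9], [0.0, 0.0, 1.0]] [[0.007, -0.997, 0.077, 426.329], [-1.0, -0.007, 0.001, -3.548], [-0.0, -0.077, -0.997, 1113.403], [0.0, 0.0, 0.0, 1.0]]
wide_cap [(0.95, [242.0, 296.0, 290.0, 332.0]), (0.86, [143.0, 338.0, 191.0, 383.0]), (0.67, [189.0, 158.0, 248.0, 220.0]), (0.63, [214.0, 251.0, 236.0, 293.0])] [(0.86, [265.0, 312.0]), (0.69, [226.0, 269.0]), (0.66, [165.0, 356.0])]
narrow_cap [(0.84, [136.0, 279.0, 150.0, 312.0])] [(0.97, [148.0, 294.0])]
collar [(0.93, [458.0, 272.0, 487.0, 298.0])] [(0.8, [471.0, 284.0])]
pinion [(0.72, [383.0, 265.0, 408.0, 294.0]), (0.54, [460.0, 276.0, 487.0, 301.0])] [(0.84, [395.0, 279.0])]
board [(0.81, [344.0, 142.0, 479.0, 214.0])] [(0.79, [408.0, 204.0])]
gear [(0.8, [186.0, 155.0, 247.0, 220.0]), (0.66, [97.0, 91.0, 178.0, 165.0])] [(0.83, [294.0, 175.0]), (0.81, [220.0, 189.0]), (0.73, [139.0, 132.0])]
gauge [(0.83, [292.0, 252.0, 322.0, 278.0])] [(0.95, [308.0, 264.0])]
side [[473.8, 0.0, 318.8], [0.0, 473.8, 246.2], [0.0, 0.0, 1.0]] [[0.814, -0.438, 0.381, 134.525], [-0.58, -0.615, 0.534, -507.94
[... 841 characters left out ...]
 'q': array([ 9.36581570e-01,  3.12911438e-01,  1.49773343e+00,  6.14648417e-06,
        1.33097089e+00, -2.23381071e-01]), 'qd': array([-1.27327563e-03,  5.46800707e-04,  8.83749981e-05, -9.35113931e-07,
       -1.29123291e-03,  5.36372106e-04]), 'effort': array([-1.09503139e-04, -4.02111447e+01, -2.52415788e+01,  6.94981311e-02,
        3.19300464e-02, -1.72273093e-05]), 'tool_pos': array([209.67282108, 481.31470676, 246.70172206]), 'tool_rot': array([-7.51683779e-06,  2.03975971e-01,  9.78975895e-01, -9.26223994e-06]), 'wrist_force': array([-0.21334302, -0.91396845,  0.14039663]), 'torque': array([ 0.00347191, -0.0108964 , -0.0313726 ]), 'gripper_force': 0.0, 'opening': 88.18795774039123}
```

View pics.

View pics/top0.png

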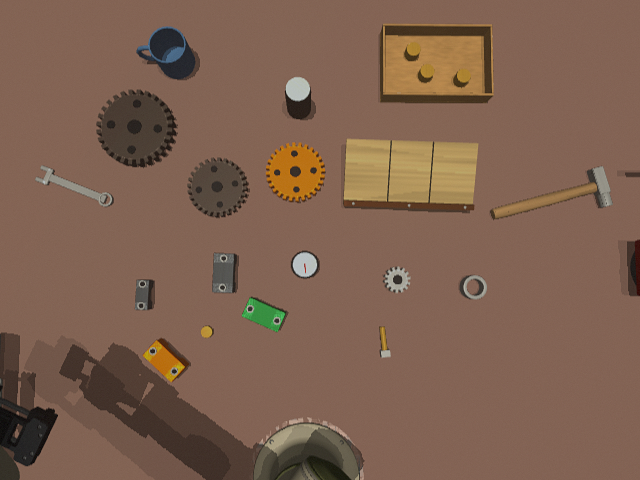

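View pics/side0.png

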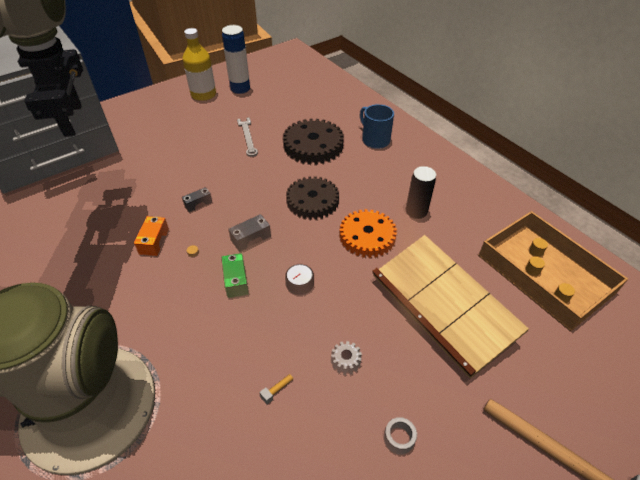

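Top picture: dark caps at (223,273) wide and (143,294) narrow, green (264,314) and orange (165,360) look-alikes; gears dark small (218,187), dark large (136,127), orange (296,171); pinion (397,279), collar (474,287), gauge (305,264), board (411,173). Candidates chosen: wide cap dark (223,273), gear dark small (218,187) → wide cap goes to the left (+y) bay. Close crop check plus measurement.

```bash
cat > h.py <<'E'
import numpy as np,cv2
from plant import bot
def cloud(c,d=None):
    if d is None: p,d=bot.camera(c)
    k=bot.get_calibration(c);K,T=k["K"],k["T"]
    v,u=np.mgrid[:480,:640]
    P=np.stack([(u-K[0,2])*d/K[0,0],(v-K[1,2])*d/K[1,1],d],-1)
    W=P@T[:3,:3].T+T[:3,3]; W[d<=0]=np.nan
    return W
E
python3 - <<'E'
from h import *
W=cloud("top",np.load("top_d.npy"));p=np.load("top_p.npy")
for n,(l,t,r,b),h in[("wide",(205,248,242,298),40),("narrow",(130,275,156,314),32),("collar",(455,268,492,305),30),("pinion",(380,262,414,297),26),("gear",(184,153,252,221),24),("gauge",(288,247,322,282),32),("green",(240,294,290,335),40)]:
    w=W[t:b,l:r].reshape(-1,3);w=w[np.isfinite(w[:,2])]
    bz=np.percentile(w[:,2],5); q=w[w[:,2]>h*0.75]
    rc=cv2.minAreaRect(q[:,:2].astype(np.float32)); ci=cv2.minEnclosingCircle(q[:,:2].astype(np.float32))
    print(n,len(q),"base",bz.round(1),"top",np.median(q[:,2]).round(1),"rect",np.round(rc[0],1),np.round(rc[1],1),round(rc[2],1),"circ",np.round(ci[0],1),round(ci[1],1))
# board plane
w=W[148:200,350:472].reshape(-1,3); A=np.c_[w[:,:2],np.ones(len(w))]; s=np.linalg.lstsq(A,w[:,2],rcond=None)[0]
print("plane",s.round(4),"slope",np.degrees(np.arctan(np.hypot(*s[:2]))),"dir deg",np.degrees(np.arctan2(s[1],s[0])), np.std(w[:,2]-A@s))
for uv in[(345,139),(477,144),(343,207),(475,210),(390,142),(388,200),(433,142),(430,200)]: print(uv,W[uv[1]+(2 if uv[1]<160 else -4),uv[0]+ (3 if uv[0]<360 else -3 if uv[0]>460 else 0)].round(1))
for col in(370,410,455): print(col,W[196:214,col,0].round(0).tolist(),W[196:214,col,2].round(0).tolist())
a=cv2.resize(p[140:320,120:320],None,fx=4,fy=3.3,interpolation=3)
a=cv2.resize(p[135:325,100:320],(695,600),interpolation=2); cv2.imwrite("pics/crop1.png",a[:,:,::-1])
E
```

```text
wide 832 base -3.7 top 39.1 rect [432.3 179.1] [44.8 83.4] 88.5 circ [432.3 178.4] 45.9
narrow 414 base -4.2 top 30.5 rect [384.9 352.7] [30.3 63.9] 88.8 circ [384.9 352.7] 33.8
collar 277 base -2.9 top 29.6 rect [ 405.5 -358.3] [49.2 50.6] 0.4 circ [ 405.7 -358.8] 26.0
pinion 450 base -3.1 top 26.1 rect [ 420.9 -193.8] [55.  54.3] 55.3 circ [ 420.6 -193.7] 28.1
gear 2454 base -3.5 top 22.9 rect [621.4 199.3] [129.3 128.3] 18.8 circ [620.6 199.8] 65.7
gauge 599 base -3.2 top 32.1 rect [451.4   5.5] [55.9 58.1] 0.4 circ [451.4   5.5] 29.8
green 839 base -3.5 top 39.4 rect [345.   91.9] [83.7 44.4] 66.7 circ [344.9  91.4] 45.8
 ** On entry to DLASCL parameter number  4 had an illegal value
 ** On entry to DLASCL parameter number  4 had an illegal valueTraceback (most recent call last):
  File "<stdin>", line 9, in <module>
    x, resids, rank, s = _umath_linalg.lstsq(a, b, rcond,
                         ~~~~~~~~~~~~~~~~~~~^^^^^^^^^^^^^
                                             signature=signature)
                                             ^^^^^^^^^^^^^^^^^^^^
    raise LinAlgError("SVD did not converge in Linear Least Squares")
numpy.linalg.LinAlgError: SVD did not converge in Linear Least Squares
```

Run:
```python
from h import *
W=cloud("top",np.load("top_d.npy"));p=np.load("top_p.npy")
# board plane
w=W[148:200,350:472].reshape(-1,3); w=w[np.isfinite(w[:,2])]; A=np.c_[w[:,:2],np.ones(len(w))]; s=np.linalg.lstsq(A,w[:,2],rcond=None)[0]
print("plane",s.round(4),"slope",np.degrees(np.arctan(np.hypot(*s[:2]))),"dir deg",np.degrees(np.arctan2(s[1],s[0])), np.std(w[:,2]-A@s))
q=W[130:218,335:490].reshape(-1,3);q=q[q[:,2]>15]; print(cv2.boxPoints(cv2.minAreaRect(q[:,:2].astype(np.float32))).round(1).tolist(),cv2.minAreaRect(q[:,:2].astype(np.float32)))
for col in(370,410,455): 
    print(col,W[140:144,col].round(0).tolist()); print(W[196:214,col,0].round(0).tolist(),(W[196:214,col]@[-s[0],-s[1],1]-s[2]).round(1).tolist())
# dark lines
g=p.astype(int).sum(2)
for r in(150,170,195):
    for a,b in((380,397),(424,440)):
        c=a+np.argmin(g[r,a:b]); print(r,c,W[r,c-3:c+4].mean(0).round(1))
a=cv2.resize(p[135:325,100:320],(695,600),interpolation=2); cv2.imwrite("pics/crop1.png",a[:,:,::-1])
```

```text
plane [ 2.667000e-01 -9.400000e-03 -1.303616e+02] slope 14.940688225978146 dir deg -2.013385094364794 2.1002834176049907
[[569.7999877929688, -358.3999938964844], [711.5999755859375, -362.3999938964844], [719.5, -81.0], [577.7000122070312, -77.0]] ((644.671142578125, -219.69253540039062), (281.465576171875, 141.86224365234375), 88.3942642211914)
370 [[714.0, -132.0, 62.0], [713.0, -132.0, 61.0], [710.0, -132.0, 61.0], [709.0, -132.0, 59.0]]
[599.0, 597.0, 595.0, 593.0, 590.0, 587.0, 585.0, 583.0, 582.0, 579.0, 576.0, 580.0, 578.0, 575.0, 573.0, 571.0, 568.0, 567.0] [1.1, 0.7, -0.1, 0.8, 7.5, 13.7, 11.5, 11.2, 4.6, 11.6, 16.4, -26.3, -27.6, -24.0, -23.8, -22.1, -21.8, -24.9]
410 [[732.0, -229.0, 1.0], [713.0, -217.0, 61.0], [711.0, -218.0, 59.0], [709.0, -217.0, 61.0]]
[600.0, 598.0, 596.0, 593.0, 592.0, 589.0, 586.0, 583.0, 581.0, 579.0, 577.0, 575.0, 577.0, 576.0, 574.0, 571.0, 569.0, 567.0] [-1.5, 0.9, -0.2, 1.5, -1.2, 0.9, 11.3, 11.7, 13.0, 12.2, 16.1, 14.4, -22.6, -25.8, -27.9, -21.7, -25.4, -21.4]
455 [[733.0, -331.0, 0.0], [731.0, -331.0, -1.0], [711.0, -313.0, 62.0], [709.0, -313.0, 61.0]]
[600.0, 598.0, 596.0, 594.0, 592.0, 589.0, 588.0, 585.0, 582.0, 580.0, 578.0, 576.0, 573.0, 576.0, 574.0, 572.0, 570.0, 567.0] [2.7, 1.0, 2.1, 1.7, 1.3, 2.0, 1.2, 5.8, 13.2, 12.0, 12.6, 9.1, 12.1, -27.4, -22.6, -26.5, -27.9, -23.1]
150 390 [ 694.7 -175.4   55.7]
150 433 [ 694.8 -266.6   57.7]
170 389 [ 653.6 -174.6   45.8]
170 431 [ 654.  -264.5   46.6]
195 387 [ 601.6 -172.1   32.2]
195 429 [ 602.1 -262.9   32.6]
```

View pics/crop1.png

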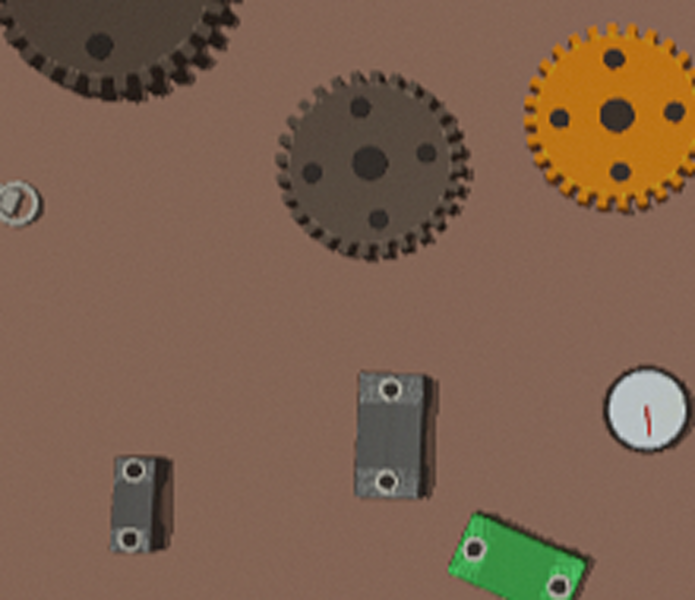

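```bash
cat >> h.py <<'E'
from scipy.spatial.transform import Rotation as Ro
YAW=np.radians(-1.9);O=np.array([588.5,-217,29.])
c,s=np.cos(YAW),np.sin(YAW);t=np.radians(15)
B=np.array([[c*np.cos(t),-s,-c*np.sin(t)],[s*np.cos(t),c,-s*np.sin(t)],[np.sin(t),0,np.cos(t)]])
FL=np.array([[-c,-s,0],[-s,c,0],[0,0,-1.]])  # flat tool pose: columns x,y,z
BD=B@np.diag([-1,1,-1.])                     # square to deck
bd=lambda x,y,z: O+B@[x,y,z]
def need(p,R=None):
    st=bot.sense();a=Ro.from_quat(st["tool_rot"],scalar_first=True).as_matrix()
    if R is None:R=a
    turn=Ro.from_matrix(a.T@R).as_rotvec(degrees=True)
    print("t",round(st["time_s"],2),"pos",st["tool_pos"].round(1),"turn",turn.round(2),"shift now",(a.T@(p-st["tool_pos"])).round(1),"shift after turn",(R.T@(p-st["tool_pos"])).round(1),"F",st["wrist_force"].round(1),"op",round(st["opening"],1),"gf",round(st["gripper_force"],1))
E
python3 -m jog '[[[0,0,-5.4],[0,0,0],1],[[0,0,-5.4],[0,0,0],1],[[0,0,-5.4],[0,0,0],1],[[0,0,-5.4],[0,0,0],1],[[0,0,0],[-0.0166,-0.021,0.0069],1],[[0,0,0],[-0.0166,-0.021,0.0069],1],[[0,0,0],[-0.0166,-0.021,0.0069],1],[[0,0,0],[-0.0166,-0.021,0.0069],1],[[0,0,0],[-0.0166,-0.021,0.0069],1],[[0,0,0],[-0.0166,-0.021,0.0069],1],[[0,0,0],[-0.0166,-0.021,0.0069],1],[[0,0,0],[-0.0166,-0.021,0.0069],1],[[0,0,0],[-0.0166,-0.021,0.0069],1],[[0,0,0],[-0.0166,-0.021,0.0069],1],[[0,0,0],[-0.0166,-0.021,0.0069],1],[[0,0,0],[-0.0166,-0.021,0.0069],1],[[0,0,0],[-0.0166,-0.021,0.0069],1],[[0,0,0],[-0.0166,-0.021,0.0069],1],[[0,0,0],[0,0,0],1]]'
python3 - <<'E'
from h import *
need(np.array([432.3,179.1,150]),FL)
k=bot.get_calibration("wrist"); p,d=bot.camera("wrist"); W=cloud("wrist",d); cv2.imwrite("pics/w1.png",p[:,:,::-1])
q=W[(W[...,2]>32)&(W[...,2]<48)&(abs(W[...,0]-432)<70)&(abs(W[...,1]-179)<60)]
r=cv2.minAreaRect(q[:,:2].astype(np.float32)); print(len(q),r,np.median(q[:,2]) if len(q) else 0)
E
```

```text
time_s: 3.4
tool_pos: [433.1, 177.8, 149.5]
tool_rot: [-0.0, 0.018, 1.0, -0.0]
wrist_force: [0.1, 0.9, 0.9]
opening: 88.2
gripper_force: 0.0
t 3.4 pos [433.1 177.8 149.5] turn [-0.03 -0.04 -0.21] shift now [ 0.8  1.3 -0.5] shift after turn [ 0.8  1.3 -0.5] F [0.1 0.9 0.9] op 88.2 gf 0.0
8821 ((417.5912780761719, 160.76698303222656), (86.15628814697266, 109.37662506103516), 88.55302429199219) 40.76497519250887
```

View pics/w1.png

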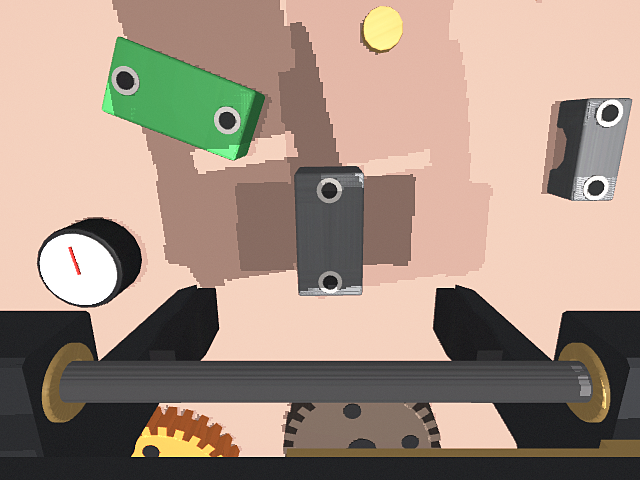

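Wrist view: dark cap at (330,232) centred between the jaws; green (185,98), gauge (88,262), narrow cap (600,150) clear. Descend and grip.

```bash
python3 -m jog '[[[0,0,0],[0.0008,0.0013,0.025],1],[[0,0,0],[0,0,0.025],1],[[0,0,0],[0,0,0.025],1],[[0,0,0],[0,0,0.025],1],[[0,0,0],[0,0,0.02],1],[[0,0,0],[0,0,0.0165],1],[[0,0,0],[0,0,0],1],[[0,0,0],[0,0,0],0.2],[[0,0,0],[0,0,0],0.2],[[0,0,0],[0,0,0],0.2],[[0,0,0],[0,0,0],0.2],[[0,0,0],[0,0,0],0.2],[[0,0,0],[0,0,0],0.2]]'
python3 - <<'E'
from h import *
need(np.array([432.3,179.1,150]),FL)
print("target 30 over deck",bd(50,90,43).round(1))
E
```

```text
time_s: 4.75
tool_pos: [431.3, 180.9, 13.8]
tool_rot: [0.0, 0.017, 1.0, -0.0]
wrist_force: [-1.1, 0.8, 3.2]
opening: 43.3
gripper_force: 30.0
t 4.75 pos [431.3 180.9  13.8] turn [-0.01  0.01 -0.03] shift now [  -1.1   -1.7 -136.2] shift after turn [  -1.    -1.7 -136.2] F [-1.1  0.8  3.2] op 43.3 gf 30.0
target 30 over deck [ 628.6 -128.3   83.5]
```

```bash
python3 -m jog '[[[0,0,0],[0,0,-0.02],0.2],[[0,0,0],[0,0,-0.025],0.2],[[0,0,0],[0,0,-0.025],0.2],[[0,0,0],[0,0,-0.025],0.2],[[0,0,0],[0,0,-0.025],0.2],[[0,0,0],[-0.017,-0.0252,-0.015],0.2],[[0,0,0],[-0.017,-0.0252,-0.01],0.2],[[0,0,0],[-0.017,-0.0252,0],0.2],[[0,0,0],[-0.017,-0.0252,0],0.2],[[0,0,0],[-0.017,-0.0252,0],0.2],[[0,0,0],[-0.017,-0.0252,0],0.2],[[0,0,0],[-0.017,-0.0252,0],0.2],[[0,0,0],[-0.017,-0.0252,0],0.2],[[0,0,0],[-0.017,-0.0252,0],0.2],[[0,0,0],[-0.017,-0.0252,0],0.2],[[0,0,0],[-0.017,-0.0252,0],0.2],[[0,0,0],[-0.017,-0.0252,0],0.2],[[0,-5,0],[0,0,0],0.2],[[0,-5,0],[0,0,0],0.2],[[0,-5,0],[0,0,0],0.2]]'
python3 -m jog '[[[0,0,0],[0,0,0],0.2],[[0,0,0],[0,0,0],0.2]]'
python3 - <<'E'
from h import *
need(bd(48,90,33),BD)
p,d=bot.camera("wrist"); cv2.imwrite("pics/w2.png",p[:,:,::-1]); W=cloud("wrist",d)
# deck plane/edges seen from close in the wrist view, board frame
L=(W-O)@B; q=L[(abs(L[...,2])<6)&(abs(L[...,1])<140)&(L[...,0]>5)&(L[...,0]<125)]
A=np.c_[q[:,:2],np.ones(len(q))]; print(len(q),np.linalg.lstsq(A,q[:,2],rcond=None)[0].round(4),q.min(0),q.max(0))
q=L[(L[...,2]>8)&(L[...,2]<16)&(abs(L[...,0])<20)&(L[...,1]<60)]; print("cleat",len(q),np.percentile(q,[5,50,95],axis=0).round(1) if len(q) else 0)
E
```

```text
time_s: 6.75
tool_pos: [624.1, -128.1, 157.0]
tool_rot: [0.131, 0.017, 0.991, -0.002]
wrist_force: [0.8, -0.2, -7.1]
opening: 43.1
gripper_force: 30.0
time_s: 6.95
tool_pos: [624.4, -128.1, 158.0]
tool_rot: [0.129, 0.017, 0.992, -0.002]
wrist_force: [-0.2, -0.2, -5.9]
opening: 43.1
gripper_force: 30.0
t 6.95 pos [ 624.4 -128.1  158. ] turn [ 0.02 -0.21 -0.05] shift now [16.9 -0.1 83.2] shift after turn [17.2 -0.1 83.1] F [-0.2 -0.2 -5.9] op 43.1 gf 30.0
52447 [2.000e-04 9.000e-04 4.834e-01] [   5.03907669 -139.40699665   -2.36250251] [124.98769806 139.97335451   3.30730358]
cleat 5781 [[-10.8 -94.2  11.3]
 [ -5.2 -21.   12.4]
 [  0.   51.9  13.6]]
```

View pics/w2.png

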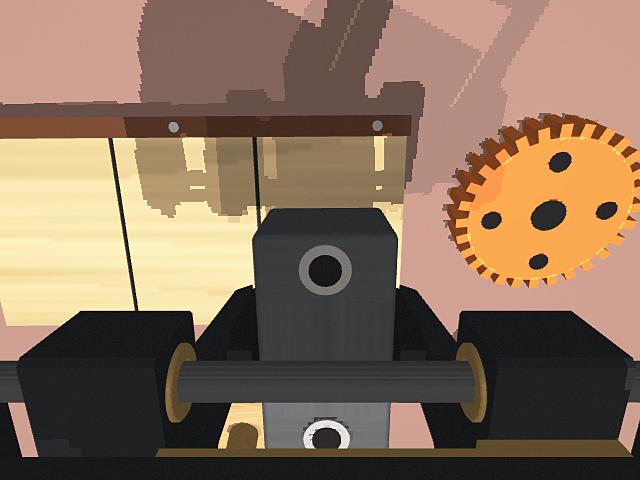

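Picture: cap held square, cleat along rows 115–138, bay line at (256,170), end bay below the cap; deck frame agrees within ~0.5 mm.

```bash
python3 -m jog '[[[0,-0.2,0],[0.0032,0,0.0165],0.2],[[0,0,0],[0.0032,0,0.0165],0.2],[[0,0,0],[0.0032,0,0.0165],0.2],[[0,0,0],[0.0032,0,0.0165],0.2],[[0,0,0],[0.0032,0,0.0165],0.2],[[0,0,0],[0.0032,0,0.0165],0.2],[[0,0,0],[0,0,0],0.2],[[0,0,0],[0,0,0],0.2]]'
python3 - <<'E'
from h import *
need(bd(41,90,13.8),BD)
E
```

```text
time_s: 7.8
tool_pos: [632.6, -128.4, 58.2]
tool_rot: [0.132, 0.017, 0.991, -0.002]
wrist_force: [0.2, -0.4, -6.2]
opening: 43.4
gripper_force: 30.0
t 7.8 pos [ 632.6 -128.4   58.2] turn [ 0.    0.15 -0.01] shift now [ 6.3 -0.1  3.7] shift after turn [ 6.3 -0.1  3.7] F [ 0.2 -0.4 -6.2] op 43.4 gf 30.0
```

```bash
python3 -m jog '[[[0,0,0],[0,0,0.0015],0.2],[[0,0,0],[0.002,0,0.001],0.2],[[0,0,0],[0.002,0,0],0.2],[[0,0,0],[0.001,0,0],0.2],[[0,0,0],[0,0,0],0.2]]'
python3 -m jog '[[[0,0,0],[0.001,0,0.0005],0.2],[[0,0,0],[0,0,0],0.2]]'
python3 - <<'E'
from h import *
need(bd(41,90,13.8),BD)
E
```

```text
time_s: 8.3
tool_pos: [628.0, -128.3, 54.5]
tool_rot: [0.132, 0.017, 0.991, -0.002]
wrist_force: [-0.1, -0.2, -6.1]
opening: 43.3
gripper_force: 30.0
time_s: 8.5
tool_pos: [627.3, -128.3, 53.6]
tool_rot: [0.132, 0.017, 0.991, -0.002]
wrist_force: [0.3, 0.1, -6.0]
opening: 43.5
gripper_force: 30.0
t 8.5 pos [ 627.3 -128.3   53.6] turn [-0.02  0.21 -0.04] shift now [-0.   0.1  0.7] shift after turn [-0.   0.1  0.7] F [ 0.3  0.1 -6. ] op 43.5 gf 30.0
```

```bash
for i in 1 2; do python3 -m jog '[[[0,0,0],[0,0,0.0007],0.2],[[0,0,0],[0,0,0],0.2]]' | grep -E "force"; done; python3 -m jog '[[[0,0,0],[0.0008,0,0],0.2],[[0,0,0],[0.0008,0,0],0.2]]'
```

```text
wrist_force: [-0.3, -0.0, -4.0]
gripper_force: 30.0
wrist_force: [-7.1, 0.6, 2.6]
gripper_force: 30.0
time_s: 9.1
tool_pos: [627.4, -128.4, 53.0]
tool_rot: [0.134, 0.017, 0.991, -0.003]
wrist_force: [7.3, 1.4, -0.5]
opening: 43.3
gripper_force: 30.0
```

```bash
python3 -m jog '[[[0,0.3,0],[0.0008,0,0],0.2],[[0,0,0],[0,0,0],0.2]]'; python3 -m jog '[[[0,0,0],[0,0,0],0.65],[[0,0,0],[0,0,0],0.65],[[0,0,0],[0,0,0],0.65],[[0,0,0],[0,0,-0.015],0.65],[[0,0,0],[0,0,-0.025],0.8],[[0,0,0],[0,0,-0.03],1],[[0,0,0],[0.02,0,-0.03],1],[[0,0,0],[0.02,0,-0.03],1],[[0,0,0],[0,0,0],1]]'
python3 - <<'E'
from h import *
p,d=bot.camera("wrist"); cv2.imwrite("pics/w3.png",p[:,:,::-1]); W=cloud("wrist",d)
L=(W-O)@B; q=L[(L[...,2]>35)&(L[...,2]<46)&(L[...,0]>-20)&(L[...,0]<120)&(abs(L[...,1]-90)<45)]
print(len(q),cv2.minAreaRect(q[:,:2].astype(np.float32)),np.percentile(q,[2,50,98],axis=0).round(1))
q=L[(abs(L[...,2]-12)<3)&(abs(L[...,0])<20)]; 
for a,b in((-140,-50),(-45,0),(0,45),(120,139)):
    r=q[(q[:,1]>a)&(q[:,1]<b)]; print("cleat face",a,len(r), np.percentile(r[:,0],97).round(1) if len(r) else 0)
g=p.astype(int).sum(2); m=(abs(L[...,2])<4)&(g<150)&(L[...,0]>10)&(L[...,0]<110)
for y in(-45,45):
    r=L[m&(abs(L[...,1]-y)<8)]; print("line",y,len(r),np.median(r[:,1]) if len(r) else 0)
need(np.array([384.9,352.7,170]),FL)
E
```

```text
time_s: 9.3
tool_pos: [627.3, -128.4, 53.1]
tool_rot: [0.132, 0.017, 0.991, -0.003]
wrist_force: [8.1, 2.6, -0.8]
opening: 43.8
gripper_force: 30.0
time_s: 10.2
tool_pos: [552.3, -126.0, 171.1]
tool_rot: [0.132, 0.017, 0.991, -0.003]
wrist_force: [-0.1, 1.0, -0.8]
opening: 88.1
gripper_force: 0.0
7288 ((41.307735443115234, 90.01409912109375), (83.89633178710938, 44.09593200683594), 0.09661535173654556) [[  0.4  69.   36.9]
 [ 37.8  89.9  38.6]
 [ 80.5 110.9  40.4]]
cleat face -140 2052 0.3
cleat face -45 1027 -0.4
cleat face 0 1032 -0.4
cleat face 120 444 -1.2
line -45 158 -43.90736926894778
line 45 203 46.264891878813145
t 10.25 pos [ 553.1 -126.1  169.4] turn [-0.11 15.1  -0.07] shift now [177.9 472.7 -49.4] shift after turn [184.  472.9  -0.6] F [0.1 0.2 0.3] op 88.0 gf 0.0
```

View pics/w3.png

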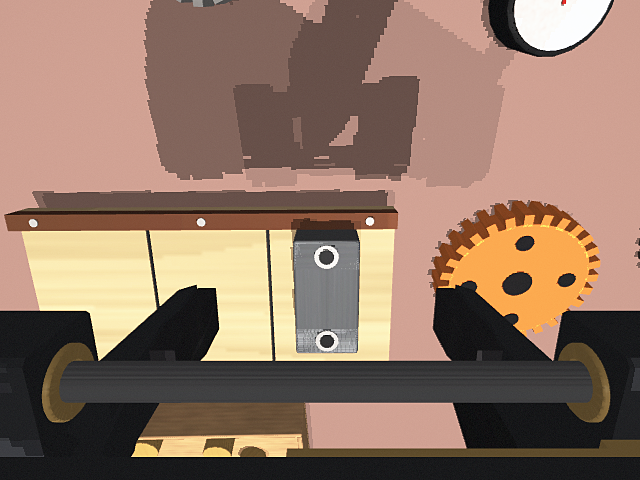

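Picture: wide cap flush at the cleat at (327,290), inside its bay right of the line at (270,290). Frame refined slightly (yaw −1.6°). On to the narrow cap.

```bash
sed -i 's/YAW=np.radians(-1.9);O=np.array(\[588.5,-217,29.\])/YAW=np.radians(-1.6);O=np.array([588.2,-216.2,29.3])/' h.py; python3 -m jog '[[[0,7.55,0],[0,0,0],1],[[0,7.55,0],[0,0,0],1],[[0,0,0],[0.0115,0.0295,0],1],[[0,0,0],[0.0115,0.0295,0],1],[[0,0,0],[0.0115,0.0295,0],1],[[0,0,0],[0.0115,0.0295,0],1],[[0,0,0],[0.0115,0.0295,0],1],[[0,0,0],[0.0115,0.0295,0],1],[[0,0,0],[0.0115,0.0295,0],1],[[0,0,0],[0.0115,0.0295,0],1],[[0,0,0],[0.0115,0.0295,0],1],[[0,0,0],[0.0115,0.0295,0],1],[[0,0,0],[0.0115,0.0295,0],1],[[0,0,0],[0.0115,0.0295,0],1],[[0,0,0],[0.0115,0.0295,0],1],[[0,0,0],[0.0115,0.0295,0],1],[[0,0,0],[0.0115,0.0295,0],1],[[0,0,0],[0.0115,0.0295,0],1],[[0,0,0],[0,0,0],1]]' | head -2
python3 - <<'E'
from h import *
W=cloud("wrist")
q=W[(W[...,2]>25)&(W[...,2]<38)&(abs(W[...,0]-385)<50)&(abs(W[...,1]-352.7)<32)]
r=cv2.minAreaRect(q[:,:2].astype(np.float32)); print(len(q),r)
need(np.array([385,352.7,13]),FL)
E
```

```text
time_s: 12.15
tool_pos: [384.2, 354.9, 166.9]
3376 ((384.03448486328125, 352.6767578125), (27.92363166809082, 64.15571594238281), 87.87649536132812)
t 12.2 pos [384.8 353.5 166.9] turn [-0.03 -0.24 -0.18] shift now [ -0.9  -0.7 153.9] shift after turn [ -0.2  -0.8 153.9] F [-0.4 -0.7  0.5] op 88.1 gf 0.0
```

```bash
python3 -m jog '[[[0,0,-0.5],[0.0003,-0.0008,0.025],1],[[0,0,0],[0,0,0.03],1],[[0,0,0],[0,0,0.03],1],[[0,0,0],[0,0,0.03],1],[[0,0,0],[0,0,0.025],1],[[0,0,0],[0,0,0.014],1],[[0,0,0],[0,0,0],1],[[0,0,0],[0,0,0],0.1],[[0,0,0],[0,0,0],0.1],[[0,0,0],[0,0,0],0.1],[[0,0,0],[0,0,0],0.1],[[0,0,0],[0,0,0],0.1],[[0,0,0],[0,0,0],0.1],[[0,0,0],[0,0,0],0.1]]'
python3 - <<'E'
from h import *
need(np.array([384,352.7,13]),FL)
T=bd(38,-90,0);T[2]=165
need(T,FL)
E
```

```text
time_s: 13.6
tool_pos: [384.5, 351.5, 13.7]
tool_rot: [-0.002, 0.013, 1.0, 0.0]
wrist_force: [-0.2, -0.6, -0.6]
opening: 34.2
gripper_force: 0.0
t 13.6 pos [384.5 351.5  13.7] turn [ 0.   -0.2   0.17] shift now [0.5 1.2 0.7] shift after turn [0.5 1.2 0.7] F [-0.2 -0.6 -0.6] op 34.2 gf 0.0
t 13.6 pos [384.5 351.5  13.7] turn [ 0.   -0.2   0.17] shift now [-253.8 -652.5 -152.3] shift after turn [-256.2 -651.7 -151.3] F [-0.2 -0.6 -0.6] op 34.2 gf 0.0
```

```bash
python3 -m jog '[[[0,0,0],[0,0,0],0.1],[[0,0,0],[0,0,0],0.1],[[0,0,0],[0,0,0],0.1]]'
```

```text
time_s: 13.9
tool_pos: [384.6, 351.6, 13.7]
tool_rot: [-0.002, 0.013, 1.0, 0.0]
wrist_force: [-0.8, 2.2, 0.1]
opening: 27.6
gripper_force: 30.0
```

```bash
python3 -m jog '[[[0,0,0],[0,0,-0.02],0.1],[[0,0,0],[0,0,-0.025],0.1],[[0,0,0],[0,0,-0.025],0.1],[[0,0,0],[0,0,-0.025],0.1],[[0,0,0],[0,0,-0.03],0.1],[[0,0,0],[0,0,-0.027],0.1],[[0,0,0],[-0.0116,-0.0296,0],0.1],[[0,0,0],[-0.0116,-0.0296,0],0.1],[[0,0,0],[-0.0116,-0.0296,0],0.1],[[0,0,0],[-0.0116,-0.0296,0],0.1],[[0,0,0],[-0.0116,-0.0296,0],0.1],[[0,0,0],[-0.0116,-0.0296,0],0.1],[[0,0,0],[-0.0116,-0.0296,0],0.1],[[0,0,0],[-0.0116,-0.0296,0],0.1],[[0,0,0],[-0.0116,-0.0296,0],0.1],[[0,0,0],[-0.0116,-0.0296,0],0.1],[[0,0,0],[-0.0116,-0.0296,0],0.1],[[0,0,0],[-0.0116,-0.0296,0],0.1],[[0,0,0],[-0.0116,-0.0296,0],0.1],[[0,0,0],[-0.0116,-0.0296,0],0.1]]' >/dev/null
python3 -m jog '[[[0,0,0],[-0.0116,-0.0296,0],0.1],[[0,0,0],[-0.0116,-0.0296,0],0.1],[[0,0,0],[-0.0116,-0.0296,0],0.1],[[0,0,0],[-0.0116,-0.0296,0],0.1],[[0,0,0],[-0.0116,-0.0296,0],0.1],[[0,0,0],[-0.0116,-0.0296,0],0.1],[[0,0,0],[-0.0116,-0.0296,0],0.1],[[0,0,0],[-0.0116,-0.0296,0],0.1],[[0,-5,0],[0,0,0],0.1],[[0,-5,0],[0,0,0],0.1],[[0,-5,0],[0,0,0],0.1],[[0,0,0],[0,0,0],0.1],[[0,0,0],[0,0,0],0.1]]'
python3 - <<'E'
from h import *
need(bd(37,-90,17),BD)
E
```

```text
time_s: 17.2
tool_pos: [623.4, -306.0, 164.4]
tool_rot: [0.127, 0.013, 0.992, -0.001]
wrist_force: [0.2, 0.5, -2.7]
opening: 27.7
gripper_force: 30.0
t 17.2 pos [ 623.4 -306.   164.4] turn [ 0.06 -0.37  0.14] shift now [ 33.7  -1.2 104. ] shift after turn [ 34.4  -1.2 103.8] F [ 0.2  0.5 -2.7] op 27.7 gf 30.0
```

```bash
python3 -m jog '[[[0,-0.35,0.1],[0.0057,-0.0002,0.0173],0.1],[[0,0,0],[0.0057,-0.0002,0.0173],0.1],[[0,0,0],[0.0057,-0.0002,0.0173],0.1],[[0,0,0],[0.0057,-0.0002,0.0173],0.1],[[0,0,0],[0.0057,-0.0002,0.0173],0.1],[[0,0,0],[0.0057,-0.0002,0.0173],0.1],[[0,0,0],[0,0,0],0.1],[[0,0,0],[0,0,0],0.1]]'
python3 - <<'E'
from h import *
need(bd(32.5,-90,13.7),BD)
E
```

```text
time_s: 18.0
tool_pos: [618.3, -306.9, 55.8]
tool_rot: [0.131, 0.013, 0.991, -0.001]
wrist_force: [-0.3, 0.3, -1.8]
opening: 27.7
gripper_force: 30.0
t 18.0 pos [ 618.3 -306.9   55.8] turn [0.06 0.1  0.1 ] shift now [ 5.8 -0.2  3.5] shift after turn [ 5.8 -0.2  3.5] F [-0.3  0.3 -1.8] op 27.7 gf 30.0
```

```bash
python3 -m jog '[[[0,0,0],[0.001,0,0.002],0.1],[[0,0,0],[0.002,0,0.0007],0.1],[[0,0,0],[0.002,0,0],0.1],[[0,0,0],[0,0,0],0.1]]'; for i in 1 2; do python3 -m jog '[[[0,0,0],[0,0,0.0007],0.1],[[0,0,0],[0,0,0],0.1]]' | grep -E "wrist_f|pos"; done
```

```text
time_s: 18.4
tool_pos: [613.8, -307.0, 52.2]
tool_rot: [0.132, 0.013, 0.991, -0.002]
wrist_force: [1.1, 0.6, -2.5]
opening: 27.4
gripper_force: 30.0
tool_pos: [614.0, -307.0, 51.3]
wrist_force: [1.7, 0.8, -0.8]
tool_pos: [614.3, -307.0, 50.6]
wrist_force: [1.2, 0.7, 0.7]
```

```bash
python3 -m jog '[[[0,0,0],[0.001,0,0],0.1],[[0,0,0],[0.0005,0,0],0.1],[[0,0,0],[0,0,0],0.1]]' | grep -E "wrist_f|pos"; python3 -c "
from h import *
need(bd(32.5,-90,13.7),BD)"
```

```text
tool_pos: [614.0, -307.0, 51.0]
wrist_force: [7.4, 0.4, 1.1]
t 19.1 pos [ 614. -307.   51.] turn [-0.04  0.37  0.05] shift now [ 0.4  0.1 -0. ] shift after turn [ 0.4  0.1 -0. ] F [7.4 0.4 1.1] op 27.7 gf 30.0
```

```bash
python3 -m jog '[[[0,0.3,0],[0.0005,0,0.0003],0.1],[[0,0,0],[0,0,0],0.1]]'| grep wrist; python3 -m jog '[[[0,0,0],[0,0,0],0.55],[[0,0,0],[0,0,0],0.55],[[0,0,0],[0,0,0],0.55],[[0,0,0],[0,0,-0.015],0.55],[[0,0,0],[0,0,-0.025],0.7],[[0,0,0],[0,0,-0.03],1],[[0,0,0],[0.02,0,-0.025],1],[[0,0,0],[0.02,0,-0.02],1],[[0,0,0],[0,0,0],1]]' | head -2
python3 - <<'E'
from h import *
p,d=bot.camera("wrist"); W=cloud("wrist",d)
L=(W-O)@B; q=L[(L[...,2]>27)&(L[...,2]<37)&(L[...,0]>-20)&(L[...,0]<100)&(abs(L[...,1]+90)<40)]
print(len(q),cv2.minAreaRect(q[:,:2].astype(np.float32)),np.median(q[:,2]))
q=L[(abs(L[...,2]-12)<3)&(abs(L[...,0])<20)]
for a,b in((-138,-110),(-70,-20),(-20,30)):
    r=q[(q[:,1]>a)&(q[:,1]<b)]; print("cleat face",a,len(r), np.percentile(r[:,0],97).round(1) if len(r) else 0)
need(np.array([405.7,-358.5,160]),FL)
E
```

```text
wrist_force: [9.2, 0.5, 2.2]
time_s: 20.2
tool_pos: [542.7, -305.7, 153.6]
3730 ((32.296485900878906, -89.65117645263672), (27.98496437072754, 64.09480285644531), 89.54109191894531) 30.55761591933301
cleat face -138 712 0.5
cleat face -70 1282 0.4
cleat face -20 1288 0.4
t 20.25 pos [ 543.6 -305.6  152.4] turn [-7.000e-02  1.495e+01  1.000e-02] shift now [129.8 -56.8 -42.5] shift after turn [136.3 -56.8  -7.6] F [-0.1 -0.3  0.4] op 88.1 gf 0.0
```

```bash
python3 -m jog '[[[0,7.5,0],[0,0,0],1],[[0,7.5,0],[0,0,0],1],[[0,0,0],[0.0227,-0.0095,-0.001],1],[[0,0,0],[0.0227,-0.0095,-0.001],1],[[0,0,0],[0.0227,-0.0095,-0.001],1],[[0,0,0],[0.0227,-0.0095,-0.001],1],[[0,0,0],[0.0227,-0.0095,-0.001],1],[[0,0,0],[0.0227,-0.0095,-0.001],1],[[0,0,0],[0,0,0],1],[[0,0,0],[0,0,0],1]]' | head -2
python3 - <<'E'
from h import *
W=cloud("wrist")
q=W[(W[...,2]>24)&(W[...,2]<35)&(abs(W[...,0]-405.7)<34)&(abs(W[...,1]+358.5)<33)]
r=cv2.minEnclosingCircle(q[:,:2].astype(np.float32)); print(len(q),r)
need(np.array([r[0][0],r[0][1],13]),FL)
E
```

```text
time_s: 21.25
tool_pos: [406.9, -358.5, 156.6]
2303 ((405.3944396972656, -357.99407958984375), 25.860572814941406)
t 21.3 pos [ 407.2 -358.2  156.5] turn [ 0.04 -0.14  0.08] shift now [1.400e+00 1.000e-01 1.435e+02] shift after turn [  1.8   0.2 143.5] F [0.4 0.  0.7] op 88.3 gf 0.0
```

```bash
python3 -m jog '[[[0,-0.1,0.1],[0.0015,0.0002,0.025],1],[[0,0,0],[0,0,0.03],1],[[0,0,0],[0,0,0.03],0.9],[[0,0,0],[0,0,0.03],0.8],[[0,0,0],[0,0,0.02],0.8],[[0,0,0],[0,0,0.0085],0.8],[[0,0,0],[0,0,0],0.8],[[0,0,0],[0,0,0],0.3],[[0,0,0],[0,0,0],0.3],[[0,0,0],[0,0,0],0.3],[[0,0,0],[0,0,0],0.3],[[0,0,0],[0,0,0],0.3],[[0,0,0],[0,0,0],0.3]]'
python3 - <<'E'
from h import *
T=bd(32,0,0);T[2]=155
need(T,FL)
E
```

```text
time_s: 22.6
tool_pos: [405.2, -358.4, 14.2]
tool_rot: [0.0, 0.014, 1.0, -0.0]
wrist_force: [1.2, 2.2, 6.1]
opening: 51.8
gripper_force: 30.0
t 22.6 pos [ 405.2 -358.4   14.2] turn [-0.05  0.03 -0.05] shift now [-209.8  147.4 -140.8] shift after turn [-209.9  147.3 -140.8] F [1.2 2.2 6.1] op 51.8 gf 30.0
```

```bash
python3 -m jog '[[[0,0,0],[0,0,-0.016],0.3],[[0,0,0],[0,0,-0.025],0.3],[[0,0,0],[0,0,-0.025],0.3],[[0,0,0],[0,0,-0.025],0.3],[[0,0,0],[0,0,-0.025],0.3],[[0,0,0],[0,0,-0.025],0.3],[[0,0,0],[-0.021,0.0147,0],0.3],[[0,0,0],[-0.021,0.0147,0],0.3],[[0,0,0],[-0.021,0.0147,0],0.3],[[0,0,0],[-0.021,0.0147,0],0.3],[[0,0,0],[-0.021,0.0147,0],0.3],[[0,0,0],[-0.021,0.0147,0],0.3],[[0,0,0],[-0.021,0.0147,0],0.3],[[0,0,0],[-0.021,0.0147,0],0.3],[[0,0,0],[-0.021,0.0147,0],0.3],[[0,0,0],[-0.021,0.0147,0],0.3],[[0,-5,0],[0,0,0],0.3],[[0,-5,0],[0,0,0],0.3],[[0,-5,0],[0,0,0],0.3],[[0,0,0],[0,0,0],0.3]]'
python3 -c "
from h import *
need(bd(31,0,17),BD)"
```

```text
time_s: 24.6
tool_pos: [617.6, -217.0, 153.6]
tool_rot: [0.129, 0.015, 0.991, -0.001]
wrist_force: [-1.4, 0.2, -1.6]
opening: 51.4
gripper_force: 30.0
t 24.6 pos [ 617.6 -217.   153.6] turn [ 0.06 -0.12 -0.1 ] shift now [29.4 -0.2 95.6] shift after turn [29.6 -0.  95.5] F [-1.4  0.2 -1.6] op 51.4 gf 30.0
```

```bash
python3 -m jog '[[[0,-0.1,0],[0.0049,0,0.016],0.3],[[0,0,0],[0.0049,0,0.016],0.3],[[0,0,0],[0.0049,0,0.016],0.3],[[0,0,0],[0.0049,0,0.016],0.3],[[0,0,0],[0.0049,0,0.016],0.3],[[0,0,0],[0.0049,0,0.016],0.3],[[0,0,0],[0,0,0],0.3],[[0,0,0],[0.001,0,0.001],0.3],[[0,0,0],[0.002,0,0.001],0.3],[[0,0,0],[0,0,0],0.3]]'
python3 -c "
from h import *
need(bd(26,0,14.2),BD)"
```

```text
time_s: 25.6
tool_pos: [613.0, -217.0, 51.5]
tool_rot: [0.131, 0.014, 0.991, -0.002]
wrist_force: [0.4, 0.9, -1.5]
opening: 51.9
gripper_force: 30.0
t 25.6 pos [ 613.  -217.    51.5] turn [ 0.01  0.04 -0.03] shift now [3.8 0.1 0.8] shift after turn [3.8 0.1 0.8] F [ 0.4  0.9 -1.5] op 51.9 gf 30.0
```

```bash
python3 -m jog '[[[0,0,0],[0.0015,0,0.0003],0.3],[[0,0,0],[0.001,0,0],0.3],[[0,0,0],[0,0,0],0.3]]' | grep -E "wrist_f|pos"; for i in 1 2; do python3 -m jog '[[[0,0,0],[0.0003,0,0.0006],0.3],[[0,0,0],[0,0,0],0.3]]' | grep -E "wrist_f|pos"; done;  python3 -m jog '[[[0,0,0],[0.0008,0,0],0.3],[[0,0,0],[0.0005,0,0],0.3],[[0,0,0],[0,0,0],0.3]]' | grep -E "wrist_f|pos"; python3 -c "
from h import *
need(bd(26,0,14.2),BD)"
```

```text
tool_pos: [610.6, -216.9, 50.2]
wrist_force: [-0.1, -0.0, -1.8]
tool_pos: [610.6, -216.9, 49.5]
wrist_force: [1.0, 0.4, -1.7]
tool_pos: [610.7, -217.0, 49.3]
wrist_force: [-1.7, 0.5, 3.9]
tool_pos: [609.8, -217.1, 49.2]
wrist_force: [3.1, 0.9, 5.2]
t 26.6 pos [ 609.8 -217.1   49.2] turn [-0.04  0.16 -0.04] shift now [ 0.   0.3 -0.6] shift after turn [ 0.   0.3 -0.6] F [3.1 0.9 5.2] op 51.2 gf 30.0
```

```bash
for i in 1 2; do python3 -m jog '[[[0,0,0],[0.0007,0,-0.0002],0.3],[[0,0,0],[0,0,0],0.3]]' | grep -E "wrist_f|pos"; done
```

```text
tool_pos: [609.3, -217.2, 49.1]
wrist_force: [5.3, 1.3, 4.9]
tool_pos: [609.0, -217.2, 49.3]
wrist_force: [8.9, 2.3, 2.2]
```

```bash
python3 -m jog '[[[0,0,0],[0.0004,0,0],0.3],[[0,0,0],[0,0,0],0.75],[[0,0,0],[0,0,0],0.75],[[0,0,0],[0,0,0],0.75],[[0,0,0],[0,0,-0.015],0.75],[[0,0,0],[0,0,-0.025],0.75],[[0,0,0],[0,0,-0.03],1],[[0,0,0],[0.025,0,-0.03],1],[[0,0,0],[0.025,0,-0.025],1],[[0,0,0],[0,0,0],1]]' | head -2
python3 - <<'E'
from h import *
p,d=bot.camera("wrist"); cv2.imwrite("pics/w4.png",p[:,:,::-1]); W=cloud("wrist",d)
L=(W-O)@B
for y,h,w in((0,30,42),(90,40,45),(-90,32,45)):
    q=L[(L[...,2]>h-5)&(L[...,2]<h+5)&(L[...,0]>-20)&(L[...,0]<100)&(abs(L[...,1]-y)<w)]
    if len(q)>50:print(y,len(q),cv2.minAreaRect(q[:,:2].astype(np.float32)),cv2.minEnclosingCircle(q[:,:2].astype(np.float32)),np.median(q[:,2]))
q=L[(abs(L[...,2]-12)<3)&(abs(L[...,0])<20)]
for a,b in((-70,-30),(-30,30),(30,65)):
    r=q[(q[:,1]>a)&(q[:,1]<b)]; print("cleat face",a,len(r), np.percentile(r[:,0],97).round(1) if len(r) else 0)
need(np.array([420.8,-193.8,160]),FL)
E
```

```text
time_s: 28.0
tool_pos: [525.0, -214.9, 159.3]
0 2128 ((26.15882682800293, -0.4169960021972656), (51.302459716796875, 50.77832794189453), 47.6276741027832) ((26.610294342041016, -0.47780707478523254), 26.342670440673828) 28.225000043877117
90 1640 ((30.966569900512695, 88.5565185546875), (43.897926330566406, 61.69274139404297), 89.7567367553711) ((31.315399169921875, 87.90965270996094), 37.02748107910156) 38.28280879421421
-90 828 ((32.50071716308594, -89.64543914794922), (28.25821304321289, 64.01204681396484), 89.96771240234375) ((32.58712387084961, -89.28160095214844), 34.24209976196289) 30.325645427173583
cleat face -70 919 0.9
cleat face -30 1531 7.6
cleat face 30 764 0.2
t 28.05 pos [ 526.1 -214.9  158.1] turn [-0.08 15.17 -0.09] shift now [101.7  18.  -29.6] shift after turn [105.8  18.2  -1.9] F [ 0.1 -0.4 -1. ] op 87.9 gf 0.0
```

View pics/w4.png

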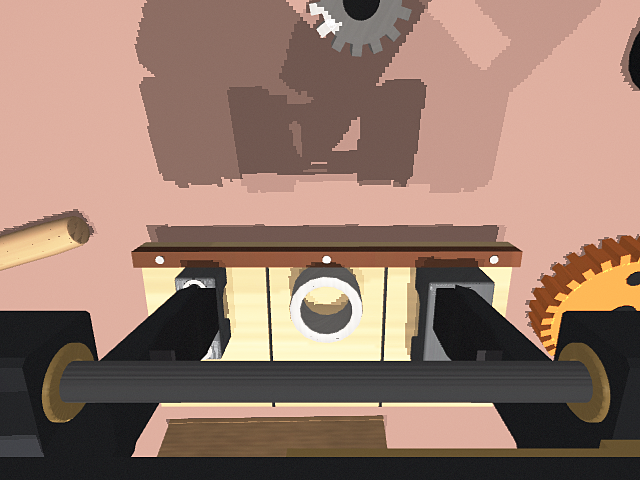

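Picture: collar at (326,305) mid-bay against the cleat (row 260), caps in the end bays at (205,310) and (455,315). Pinion next.

```bash
python3 -m jog '[[[0,7.6,0],[0,0,0],1],[[0,7.6,0],[0,0,0],1],[[0,0,0],[0.021,0.0036,0],1],[[0,0,0],[0.021,0.0036,0],1],[[0,0,0],[0.021,0.0036,0],1],[[0,0,0],[0.021,0.0036,0],1],[[0,0,0],[0.021,0.0036,0],1],[[0,0,0],[0,0,0],1],[[0,0,0],[0,0,0],1]]' | head -2
python3 - <<'E'
from h import *
W=cloud("wrist")
q=W[(W[...,2]>21)&(W[...,2]<31)&(abs(W[...,0]-420.8)<34)&(abs(W[...,1]+193.8)<34)]
r=cv2.minEnclosingCircle(q[:,:2].astype(np.float32)); print(len(q),r,cv2.minAreaRect(q[:,:2].astype(np.float32)))
need(np.array([r[0][0],r[0][1],12]),FL)
E
```

```text
time_s: 28.95
tool_pos: [423.0, -193.9, 156.5]
4071 ((420.19793701171875, -193.08816528320312), 28.263368606567383) ((420.09478759765625, -192.94471740722656), (55.996334075927734, 55.24854278564453), 70.98789978027344)
t 29.0 pos [ 423.2 -193.9  156.4] turn [ 0.01 -0.12 -0.03] shift now [  2.7   0.7 144.4] shift after turn [  3.    0.7 144.4] F [ 0.6 -0.  -0.1] op 88.4 gf 0.0
```

```bash
python3 -m jog '[[[0,-0.1,0],[0.0028,0.0007,0.025],1],[[0,0,0],[0,0,0.03],1],[[0,0,0],[0,0,0.03],0.9],[[0,0,0],[0,0,0.03],0.9],[[0,0,0],[0,0,0.02],0.85],[[0,0,0],[0,0,0.0094],0.85],[[0,0,0],[0,0,0],0.85],[[0,0,0],[0,0,0],0.4],[[0,0,0],[0,0,0],0.4],[[0,0,0],[0,0,0],0.4],[[0,0,0],[0,0,0],0.4],[[0,0,0],[0,0,0],0.4],[[0,0,0],[0,0,0],0.4]]'
python3 - <<'E'
from h import *
need(np.array([615,200,150]),FL)
E
```

```text
time_s: 30.3
tool_pos: [419.8, -193.1, 12.8]
tool_rot: [0.0, 0.014, 1.0, -0.0]
wrist_force: [-0.5, 1.1, 6.5]
opening: 55.3
gripper_force: 30.0
t 30.3 pos [ 419.8 -193.1   12.8] turn [-0.04  0.04 -0.03] shift now [-184.   398.4 -137.3] shift after turn [-184.1  398.4 -137.2] F [-0.5  1.1  6.5] op 55.3 gf 30.0
```

```bash
python3 -m jog '[[[0,0,0],[0,0,-0.02],0.4],[[0,0,0],[0,0,-0.025],0.4],[[0,0,0],[0,0,-0.025],0.4],[[0,0,0],[0,0,-0.025],0.4],[[0,0,0],[0,0,-0.025],0.4],[[0,0,0],[0,0,-0.022],0.4],[[0,0,0],[-0.0136,0.0285,0],0.4],[[0,0,0],[-0.0136,0.0285,0],0.4],[[0,0,0],[-0.0136,0.0285,0],0.4],[[0,0,0],[-0.0136,0.0285,0],0.4],[[0,0,0],[-0.0136,0.0285,0],0.4],[[0,0,0],[-0.0136,0.0285,0],0.4],[[0,0,0],[-0.0136,0.0285,0],0.4],[[0,0,0],[-0.0136,0.0285,0],0.4],[[0,0,0],[-0.0136,0.0285,0],0.4],[[0,0,0],[-0.0136,0.0285,0],0.4],[[0,0,0],[-0.0136,0.0285,0],0.4],[[0,0,0],[-0.0136,0.0285,0],0.4],[[0,0,0],[-0.0136,0.0285,0],0.4],[[0,0,0],[-0.0136,0.0285,0],0.4]]' | head -2
python3 -m jog '[[[0,0,0],[0,0,0],0.4],[[0,0,0],[0,0,0],0.4],[[0,0,0],[0,0,0],0.4]]'
python3 - <<'E'
from h import *
from scipy.optimize import least_squares
p,d=bot.camera("wrist"); cv2.imwrite("pics/w5.png",p[:,:,::-1]); W=cloud("wrist",d)
q=W[(W[...,2]>20)&(W[...,2]<28)&(np.hypot(W[...,0]-620,W[...,1]-200)<72)][:,:2]
c=np.array([620.3,200.2])
for _ in range(4):
    a=np.arctan2(*(q-c).T[::-1]);r=np.hypot(*(q-c).T);b=np.digitize(a,np.arange(-np.pi,np.pi,np.pi/18))
    e=np.array([q[b==i][np.argmax(r[b==i])] for i in np.unique(b) if (b==i).sum()>20]); e=e[np.hypot(*(e-c).T)>60]
    c=least_squares(lambda x:np.hypot(*(e-x).T)-65,c,loss="soft_l1").x
print(len(q),len(e),c)
need(np.array([c[0],c[1],45]),FL)
E
```

```text
time_s: 32.3
tool_pos: [621.1, 201.8, 153.5]
time_s: 32.6
tool_pos: [620.7, 199.9, 153.7]
tool_rot: [-0.001, 0.015, 1.0, 0.0]
wrist_force: [-0.9, -0.1, -2.9]
opening: 55.4
gripper_force: 30.0
17787 27 [620.2032607  200.42454367]
t 32.65 pos [620.8 199.7 154. ] turn [ 0.01 -0.09 -0.09] shift now [  0.5   0.7 109. ] shift after turn [  0.6   0.7 109. ] F [-0.9  0.3 -2.4] op 55.1 gf 30.0
```

View pics/w5.png

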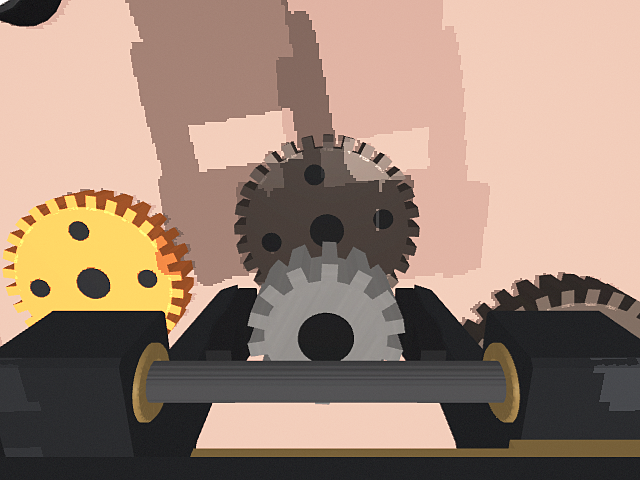

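Picture: pinion (327,335) held over the dark small gear (327,230); orange gear (93,283) aside. Lower.

```bash
python3 -m jog '[[[0,0,0],[0.0009,0.0007,0.02],0.4],[[0,0,0],[0,0,0.025],0.4],[[0,0,0],[0,0,0.025],0.4],[[0,0,0],[0,0,0.02],0.4],[[0,0,0],[0,0,0.015],0.4],[[0,0,0],[0,0,0.008],0.4],[[0,0,0],[0,0,0],0.4],[[0,0,0],[0,0,0],0.4]]'
```

```text
time_s: 33.45
tool_pos: [620.6, 201.3, 42.0]
tool_rot: [0.0, 0.014, 1.0, 0.0]
wrist_force: [1.8, -0.1, -3.1]
opening: 55.0
gripper_force: 30.0
```

```bash
for i in 1 2 3; do python3 -m jog '[[[0,0,0],[0,0,0.001],0.4],[[0,0,0],[0,0,0],0.4]]' | grep -E "wrist_f|pos"; done
```

```text
tool_pos: [620.4, 201.5, 40.7]
wrist_force: [-0.9, 0.0, -2.6]
tool_pos: [620.1, 201.4, 39.1]
wrist_force: [0.6, 0.3, -3.1]
tool_pos: [620.1, 201.4, 37.9]
wrist_force: [0.6, 0.1, -2.9]
```

```bash
python3 -m jog '[[[0,0,0],[0,-0.0008,0.0006],0.4],[[0,0,0],[0,0,0],0.4]]' | grep -E "wrist_f|pos"; for i in 1 2; do python3 -m jog '[[[0,0,0],[0,0,0.0007],0.4],[[0,0,0],[0,0,0],0.4]]' | grep -E "wrist_f|pos"; done
```

```text
tool_pos: [620.1, 200.5, 37.3]
wrist_force: [-0.8, -0.3, -2.3]
tool_pos: [620.2, 200.5, 36.9]
wrist_force: [-1.5, -0.8, -0.4]
tool_pos: [620.2, 200.6, 36.9]
wrist_force: [-3.4, -1.1, 5.0]
```

```bash
python3 -m jog '[[[0,0,0],[0,0,-0.0004],0.4],[[0,0,0],[0,0,0],0.85],[[0,0,0],[0,0,0],0.85],[[0,0,0],[0,0,0],0.85],[[0,0,0],[0,0,-0.015],0.85],[[0,0,0],[0,0,-0.025],0.85],[[0,0,0],[0,0,-0.025],1],[[0,0,0],[0.025,0,-0.025],1],[[0,0,0],[0.025,0,-0.025],1],[[0,0,0],[0.03,0,-0.02],1],[[0,0,0],[0.03,0,-0.01],1],[[0,0,0],[0.03,0,0],1],[[0,0,0],[0.03,0,0],1],[[0,0,0],[0.03,0,0],1],[[0,0,0],[0,0.03,0],1],[[0,0,0],[0,0.03,0],1],[[0,0,0],[0,0.03,0],1],[[0,0,0],[0,0.03,0],1],[[0,0,0],[0,0,0],1],[[0,0,0],[0,0,0],1]]'
python3 - <<'E'
from h import *
p,d=bot.camera("top"); cv2.imwrite("pics/top1.png",p[:,:,::-1]); W=cloud("top",d)
q=W[(abs(W[...,2]-50)<6)&(np.hypot(W[...,0]-620,W[...,1]-200)<50)]; print("pinion",len(q),cv2.minEnclosingCircle(q[:,:2].astype(np.float32)),np.median(q[:,2]))
q=W[(abs(W[...,2]-24)<4)&(np.hypot(W[...,0]-620,W[...,1]-200)<75)]; print("gear",len(q),cv2.minEnclosingCircle(q[:,:2].astype(np.float32)))
q=W[(W[...,2]>25)&(W[...,2]<40)&(np.hypot(W[...,0]-451,W[...,1]-5)<45)]; print("gauge",len(q),cv2.minEnclosingCircle(q[:,:2].astype(np.float32)))
L=(W-O)@B
for y,h,w in((0,30,42),(90,40,45),(-90,32,45)):
    q=L[(L[...,2]>h-6)&(L[...,2]<h+5)&(L[...,0]>-20)&(L[...,0]<110)&(abs(L[...,1]-y)<w)]
    print(y,len(q),cv2.minAreaRect(q[:,:2].astype(np.float32)),np.median(q[:,2]))
E
```

```text
time_s: 36.65
tool_pos: [423.6, 326.2, 182.3]
tool_rot: [-0.0, 0.014, 1.0, 0.0]
wrist_force: [-0.6, -0.9, -0.1]
opening: 87.9
gripper_force: 0.0
pinion 448 ((621.001953125, 199.14071655273438), 28.48129653930664) 48.983427868416015
gear 1787 ((620.7906494140625, 198.72923278808594), 65.61502075195312)
gauge 598 ((451.5292053222656, 5.540571212768555), 29.80082893371582)
0 251 ((26.292055130004883, -1.0969257354736328), (48.626956939697266, 50.59983825683594), 1.7965073585510254) 29.069986991030078
90 851 ((42.60375213623047, 87.9635009765625), (44.41099166870117, 83.8361587524414), 89.59021759033203) 39.1653290134125
-90 419 ((32.77512741088867, -90.82221221923828), (63.36158752441406, 29.243995666503906), 0.8147730231285095) 31.396525114056484
```

View pics/top1.png

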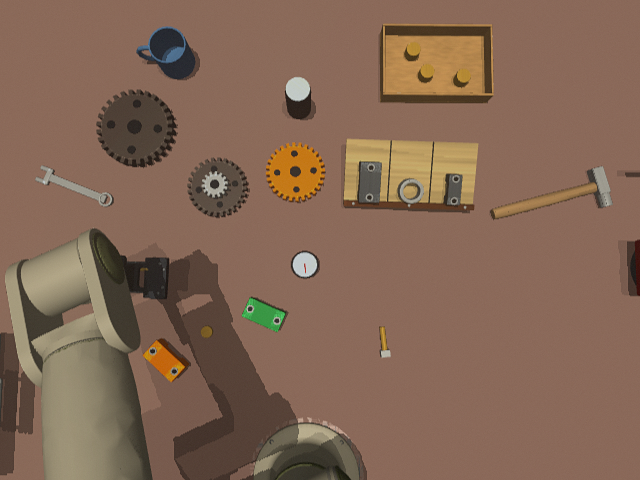

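Picture: caps at (370,182) and (454,188), collar (411,190) at the cleat, pinion centred (214,184) on the gear within 0.5 mm, gauge unmoved (305,264). Handing in.

```bash
python3 -c "
from plant import bot
print(bot.finish_job())"
```

```text
the job is handed in; nothing more can be done
None
```

The job is handed in at about 37 s of the 96 s allowed: both caps and the collar sit against the cleat in their bays, the pinion is centred on the big gear to within 0.5 mm, and the gauge has not moved. The verdict itself was not returned.

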